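# Dock the kitchen timer and wind it to the fifth mark

### The job

Stand the red kitchen timer with the white square foot in its square dock tray, with its red zero mark on the same side as the dock's red mark, and let go. Then, with the timer in the dock, turn its dial anticlockwise (seen from above) click by click until the white pointer rests in the click of the fifth mark after zero, never letting it click on into the sixth. Keep the timer upright, and leave the other things on the worktop where they are.

Things in the scene. Friction and masses are not known exactly. Their poses are not given: they have to be found in the camera images.
- timer: Wind-up kitchen timer, loose, 0.25 to 0.36 kg, 68 mm high. Origin: centre of its underside, z up. White square foot plate 84 x 84 x 16 mm, sides along x and y; on it, fixed, a white round band 65 mm across (z 16 to 34 mm); above, the red domed dial (62 mm across, narrowing up to z = 58 mm) with a grip bar on top. Carry it by the band from above, fingertips just over the foot plate.
- winder_dial (a joint): Dial angle on the timer, rad: 0 = pointer at the red zero mark (stop), growing anticlockwise from above, to 5.24 (stop). Clicks into a detent at each mark, every 0.5236; let go between marks it springs to the nearer. Fifth mark: 2.618. Starts near mark 0, 1 or 2. Takes about 0.1 N m to leave a click; the dock keeps the timer from turning along (play 0.07 rad either way).
- zero_mark (a point): Wide red zero mark printed on the timer's foot plate, 37 mm from the dial axis towards the timer's -x, 16 mm above the underside. Ten thin black marks follow round the band, one every 30 degrees anticlockwise seen from above.
- dial_axis (a point): On the dial's axis, 62 mm above the timer's underside, in the grip bar: an upright bar across the top of the dial, 34 mm long, 8 mm thick, z = 58 to 68 mm over the underside, to be pinched from above for winding. The bar lies along the timer's x axis at dial angle 0 and turns with the dial; this point's own axes are the timer's and do not.
- pointer (a point): Outer end of the white pointer stripe on the dial, 31 mm from the axis, in line with the grip bar; at dial angle 0 it is on the timer's -x side, at the zero mark.
- dock: Square dock tray, fixed: black floor 4 mm thick, four flared aluminium walls, top 16 mm above the worktop. Origin: centre of its underside on the worktop, z up, sides along x and y. Inside 89 mm square at the floor, 97 mm at the rim; 108 mm over all. A red mark is in the middle of its -x wall. The timer's foot stands on its floor, so the timer's origin is then 4 mm above the dock's.
- tin: Food tin, 75 mm wide, 58 mm high, standing. Origin at the centre of its underside. Bystander.
- green_mug: Green and white mug, 86 mm wide, 117 mm over the handle, 99 mm high. Origin under its centre. Bystander.
- salt: Salt shaker with a grey cap, 44 mm wide, 90 mm high. Origin at the centre of its underside. Bystander.
- pepper: Pepper shaker with a grey cap, 44 mm wide, 90 mm high. Origin at the centre of its underside. Bystander.
- lemon: Lemon, 71 x 53 x 51 mm. Origin under its centre. Bystander.
There are look-alikes about, which are no part of the job. Several things have the shape of the dock; the one meant has the colours described above.

How it is judged (in metres and radians):
On the way, in this order (a step that is already met when the one before it is completed fails the run):
1. the timer stands flat in the dock, zero mark on the side of the dock's red mark, let go (x of timer in the frame of dock between -0.007 and 0.007 m and y of timer in the frame of dock between -0.007 and 0.007 m and z of timer in the frame of dock below 0.0075 m and angle between timer's own z axis and vertical below 0.08 rad and x of zero_mark in the frame of dock below -0.028 m and contact force between the fingers and timer below 0.2 N), for 0.2 s.
2. the dial is at the fifth mark with the timer in the dock (x of timer in the frame of dock between -0.007 and 0.007 m and y of timer in the frame of dock between -0.007 and 0.007 m and z of timer in the frame of dock below 0.0075 m and angle between timer's own z axis and vertical below 0.08 rad and x of zero_mark in the frame of dock below -0.028 m and value of joint winder_dial between 2.468 and 2.768 rad), for 0.2 s.
At the end, for the whole second after the job is handed in: The timer stands upright on the dock's floor (origin within 7 mm of the dock's in x and y and less than 7.5 mm above it, tilt under 0.08 rad), zero mark on the side of the dock's red mark (at least 28 mm towards the dock's -x), dial within 0.15 rad of the fifth mark (2.618), all at rest (all of step 2 and linear speed of timer below 0.02 m/s and velocity of joint winder_dial between -0.1 and 0.1 rad/s); the robot touches nothing.
It fails at once if the dial is wound past the fifth mark into the sixth click (beyond 2.95 rad) (value of joint winder_dial above 2.95 rad).
It fails at once if the timer is tipped by more than 0.6 rad (angle between timer's own z axis and vertical above 0.6 rad).
It fails at once if a bystander is moved by more than 30 mm (distance of any of tin, green_mug, salt, pepper, lemon from where it was at the start of the episode above 0.03 m).
It also fails if it takes over 54 s, if anything falls off the work surface, if the arm or the gripper's body presses on something with over 40 N, if the wrist force passes 120 N, or if a joint passes its speed limit or range.

### The arm

A 6-joint arm with a two-finger parallel gripper is mounted at the origin on a cart in front of the work surface, level with it; the furniture and walls round the work are solid. World frame = base frame: x ahead of the robot, y to its left, z up, the work surface at z = 0. Lengths are in mm, angles in rad, forces in N, time in s.
With the tool pointing down it reaches from about 350 to 875 mm from the base axis. Payload 15.5 kg.
Tool frame: the origin (TCP) lies midway between the tips of the shut fingers; the grasp point (between the pads) lies 19 mm behind it; z points along the fingers, y is the line along which they close (so a half turn about z gives the same grasp; the last joint's range is limited). The gripper opens to 85 mm and grips with 20 to 120 N. Pads are 22 mm wide; open, the fingers measure 114 mm over their backs; the gripper's body (76 mm by 85 mm) begins 54 mm behind the grasp point. The pads swing forward as they close: fully open they stand 13 mm farther back than shut.
Start: joints at [1.198, 0.494, 1.345, -0, 1.302, -0.096], TCP at [171.396, 601.041, 231.277] pointing down, gripper open.
Joint ranges: [-2.91, 2.91], [-0.82, 2.16], [0.22, 2.67], [-1.22, 4.37], [0.12, 2.79], [-3.08, 3.08]. Speed limits (rad/s): [1.89, 1.89, 2.57, 3.01, 3.01, 3.01].

### API

Orientations are given as a 3x3 rotation matrix whose columns are the frame's x, y, z axes.
In Python, from station import manip, eoat, kinematics, get_obs, cams, job gives the robot as it stands. Calls block until the motion is done:
- manip.reach(position, orientation): joint-space move of the TCP to a pose.
- manip.move_l(position, v=150, ori=None, contact_N=None): straight line of the TCP; ori=None keeps the orientation; v is the mean speed in mm/s. With contact_N (N) it stops when the force on the tool has changed by that much, and returns True; else False.
- manip.move_joints(angles): joint-space move.
- eoat.gripper_to(opening, squeeze=None): finger opening in mm; squeeze is the grip in N (None keeps the last); returns when the fingers have stopped.
- manip.dwell(seconds).
- kinematics.solve_ik(position, orientation): joint angles nearest the present ones, or None.
- get_obs(): the state.
- cams.read_camera(name): name is "scene" or "top" or "wrist"; returns a dict with "color" (384x512x3 uint8, red, green, blue), "fovy" (degrees; the focal length in pixels is half the picture's height over the tangent of half this angle, whatever the lens; pixels are square), "cx", "cy" (the principal point, pixels), "R" (3x3) and "t" (3): a world point X has camera coordinates R X + t. Camera axes: x right, y down, z forward; pixel columns grow to the right and rows downward; lengths in mm; the calibration is good to about 2 mm. A picture is of the moment at which its call begins. There is no depth.
A pose or a line that the arm cannot do raises manip.PlanningError and nothing moves.
- job.finish_job(): hands the job in; it is judged then, once.
The state is a dict: "time_s": time; "joint_pos": joint angles; "qd": joint speeds; "joint_efforts": joint torques, N m; "position": TCP position; "orientation": TCP orientation; "contact_force": force on the tool from outside, world axes, zero at the start; "moment": the same for the moment, N m; "width": finger opening in mm; "finger_force": force on a finger pad.
Only numpy, scipy, OpenCV 4.12 (cv2) and the standard library are available. Lean on these libraries where they do the work, as an engineer would, in place of code of your own. Each camera call takes 0.05 s, during which the arm holds its last target. There are 200 camera calls.

## Working session

There is one attempt and no reset: what is moved stays moved. The work goes in short steps, each a Python script; the robot and the scene stay as the last script left them, time stands still between calls to the robot, and variables do not carry over. Pictures are saved under pics/ and viewed, at most 10 in all, crops included, and the job is handed in when it is done.

```bash
mkdir -p pics; ls
python3 - <<'E'
from station import *
import cv2,numpy as np
np.set_printoptions(precision=4,suppress=True)
for n in("top","scene","wrist"):
    c=cams.read_camera(n); cv2.imwrite(f"pics/{n}0.png",c["color"][:,:,::-1])
    print(n,c["fovy"],c["cx"],c["cy"],c["R"],c["t"],[k for k in c])
o=get_obs();print(o["time_s"],o["orientation"],o["width"])
a=cv2.imread("pics/top0.png");cv2.imwrite("pics/top0x.png",cv2.resize(a,(800,600),interpolation=cv2.INTER_CUBIC))
E
```

```text
pics
top 53.046587939247246 258.16304314068293 193.86334797588185 [[-0.0096 -0.9996 -0.025 ]
 [-0.9959  0.0118 -0.0894]
 [ 0.0896  0.024  -0.9957]] [ 41.9212 639.8324 873.9753] ['color', 'fovy', 'cx', 'cy', 'R', 't']
scene 56.555018587444124 260.2088621984143 197.7906140392819 [[-0.8514 -0.5243 -0.0144]
 [-0.3804  0.6361 -0.6713]
 [ 0.3611 -0.5661 -0.741 ]] [553.7085 263.6609 680.2395] ['color', 'fovy', 'cx', 'cy', 'R', 't']
wrist 61.99933755005446 257.3263477014537 193.53802355766945 [[ 0.2741  0.9617 -0.0009]
 [ 0.9214 -0.2624  0.2867]
 [ 0.2754 -0.0794 -0.958 ]] [-625.1324  -35.8744  379.401 ] ['color', 'fovy', 'cx', 'cy', 'R', 't']
0.15 [[-0.9617  0.2742 -0.0004]
 [ 0.2742  0.9617 -0.0009]
 [ 0.0001 -0.0009 -1.    ]] 85.3709379163096
```

View pics/top0x.png

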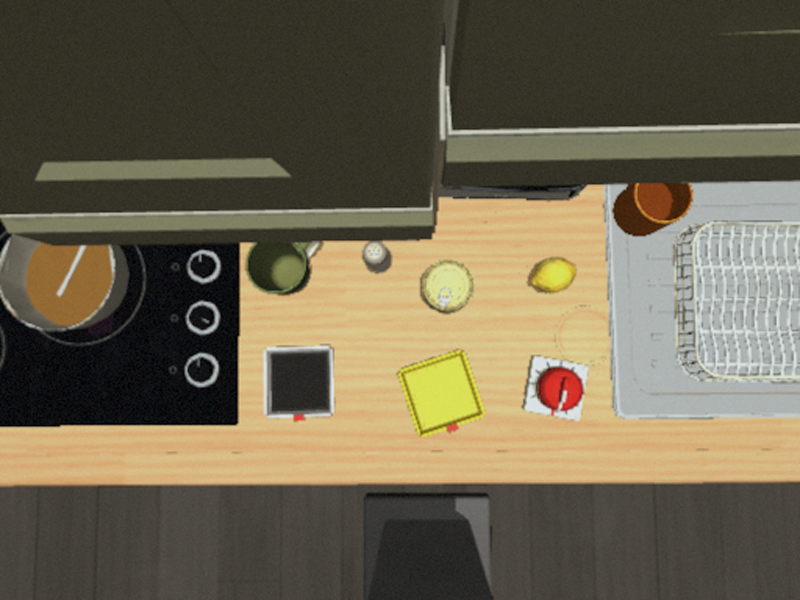

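View pics/scene0.png

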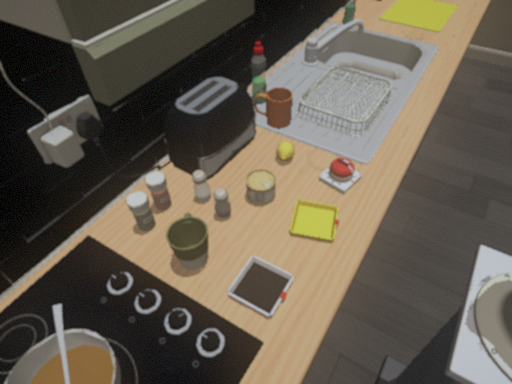

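The top view shows the black, aluminium-walled dock at about (299,381) in the enlarged picture, with its red mark on the near side. The timer is at about (557,388), and the yellow tray is a look-alike. Next I'll compute positions and look closer with the wrist camera.

```bash
cat > h.py <<'E'
from station import *
import cv2,numpy as np
np.set_printoptions(precision=4,suppress=True)
def ray(c,u,v,z):
    f=192/np.tan(np.radians(c["fovy"])/2); R=np.array(c["R"]);t=np.array(c["t"])
    C=-R.T@t; d=R.T@np.array([(u-c["cx"])/f,(v-c["cy"])/f,1]); return C+d*(z-C[2])/d[2]
def proj(c,X):
    f=192/np.tan(np.radians(c["fovy"])/2);p=np.array(c["R"])@X+np.array(c["t"]);return np.array([c["cx"]+f*p[0]/p[2],c["cy"]+f*p[1]/p[2]])
def down(a): # tool y axis (closing line) at world angle a, z down
    y=np.array([np.cos(a),np.sin(a),0]);z=np.array([0,0,-1.]);return np.column_stack([np.cross(y,z),y,z])
def snap(n,fn,k=1.5):
    c=cams.read_camera(n);cv2.imwrite(fn,cv2.resize(c["color"][:,:,::-1],None,fx=k,fy=k,interpolation=cv2.INTER_CUBIC));return c
E
python3 - <<'E'
from h import *
c=cams.read_camera("top"); w=cams.read_camera("wrist")
print(-np.array(c["R"]).T@c["t"],-np.array(w["R"]).T@w["t"])
for n,p,z in[("dock",(299,381),16),("timer",(557,388),16),("tin",(447,287),58),("mug",(278,266),99),("lemon",(552,275),25),("s",(376,255),90)]:
    print(n,ray(c,p[0]*.64,p[1]*.64,z))
a=c["color"][215:285,325:390,::-1];cv2.imwrite("pics/tz.png",cv2.resize(a,None,fx=8,fy=8,interpolation=cv2.INTER_CUBIC))
o=get_obs()
for y in (-150,-220,-235):
  for x in (280,250,300,330):
    for a in np.radians([0,45,90,135,180,-45,-90,-135]):
      for z in (300,):
        q=kinematics.solve_ik([x,y,z],down(a)); 
        if q is not None: print(x,y,z,np.degrees(a),np.array(q))
E
```

```text
[559.2968  13.3362 928.4314] [ 99.9482 621.943  373.3862]
dock [524.6537 194.5166  16.    ]
timer [ 510.9111 -193.2709   16.    ]
tin [660.1433 -29.3686  58.    ]
mug [687.9617 208.5435  99.    ]
lemon [ 680.1764 -189.2039   25.    ]
s [703.1792  71.6047  90.    ]
280 -150 300 0.0 [-0.6806 -0.0438  1.8887 -0.      1.2968 -0.6806]
280 -150 300 45.0 [-0.6806 -0.0438  1.8887 -0.      1.2968 -1.466 ]
280 -150 300 90.0 [-0.6806 -0.0438  1.8887 -0.      1.2968 -2.2514]
280 -150 300 135.0 [-0.6806 -0.0438  1.8887 -0.      1.2968 -3.0368]
280 -150 300 180.0 [-0.6806 -0.0438  1.8887 -0.      1.2968  2.461 ]
280 -150 300 -45.0 [-0.6806 -0.0438  1.8887 -0.      1.2968  0.1048]
280 -150 300 -90.0 [-0.6806 -0.0438  1.8887 -0.      1.2968  0.8902]
280 -150 300 -135.0 [-0.6806 -0.0438  1.8887 -0.      1.2968  1.6756]
250 -150 300 0.0 [-0.7463 -0.0905  1.9298 -0.      1.3023 -0.7463]
250 -150 300 45.0 [-0.7463 -0.0905  1.9298 -0.      1.3023 -1.5317]
250 -150 300 90.0 [-0.7463 -0.0905  1.9298 -0.      1.3023 -2.3171]
250 -150 300 180.0 [-0.7463 -0.0905  1.9298 -0.      1.3023  2.3953]
250 -150 300 -
[... 4638 characters left out ...]
986  2.3201]
300 -235 300 -45.0 [-0.8215  0.0634  1.7795 -0.      1.2986 -0.0361]
300 -235 300 -90.0 [-0.8215  0.0634  1.7795 -0.      1.2986  0.7493]
300 -235 300 -135.0 [-0.8215  0.0634  1.7795 -0.      1.2986  1.5347]
330 -235 300 0.0 [-0.7665  0.1023  1.735  -0.      1.3043 -0.7665]
330 -235 300 45.0 [-0.7665  0.1023  1.735  -0.      1.3043 -1.5519]
330 -235 300 90.0 [-0.7665  0.1023  1.735  -0.      1.3043 -2.3373]
330 -235 300 180.0 [-0.7665  0.1023  1.735  -0.      1.3043  2.3751]
330 -235 300 -45.0 [-0.7665  0.1023  1.735  -0.      1.3043  0.0189]
330 -235 300 -90.0 [-0.7665  0.1023  1.735  -0.      1.3043  0.8043]
330 -235 300 -135.0 [-0.7665  0.1023  1.735  -0.      1.3043  1.5897]
```

View pics/tz.png

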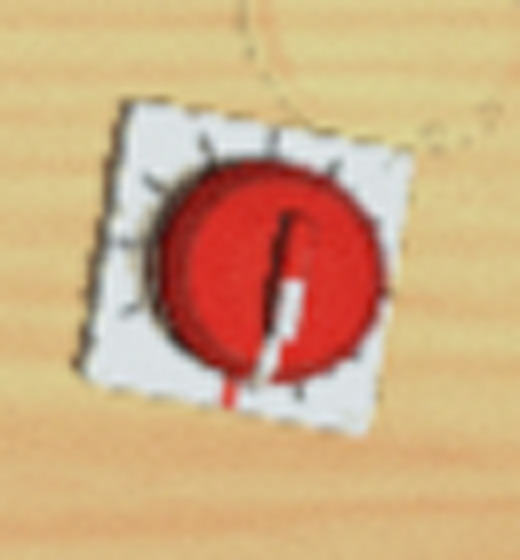

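The crop shows the timer yawed about -12°. Its zero mark is at the lower edge, crop (231,392), and after parallax correction the pointer is near mark 0. I'll take wrist pictures over the dock on the way, then over the timer.

Run:
```python
from h import *
import pickle
out={}
manip.reach([505,195,230],down(np.pi/2)); out["d"]=snap("wrist","pics/wd.png")
manip.reach([430,0,230],down(np.pi/2))
manip.reach([491,-193,230],down(np.radians(78))); out["t"]=snap("wrist","pics/wt.png")
pickle.dump(out,open("w.pkl","wb"));print(get_obs()["time_s"])
```

```text
3.925
```

View pics/wd.png

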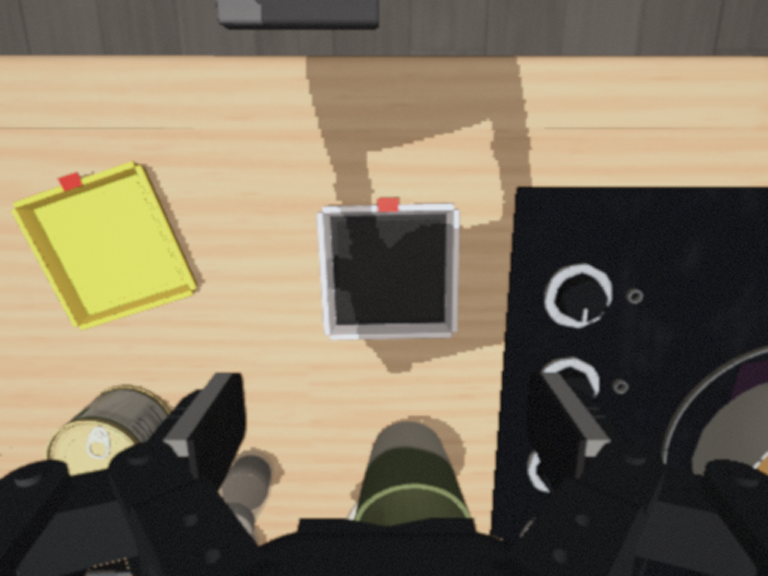

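View pics/wt.png

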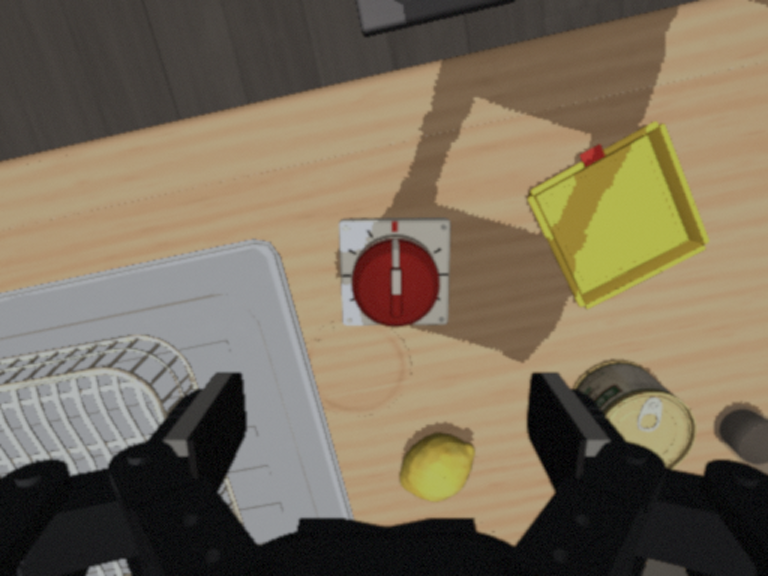

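The dock picture shows the rim corners at (319,208), (458,204), (457,334) and (326,338), with the red mark at (388,204). In the timer picture the foot corners are (340,219), (450,219), (448,323) and (344,325). The zero mark is at (394,226) and the pointer is in line with it, so the dial is at mark 0.

Run:
```python
from h import *
import pickle
w=pickle.load(open("w.pkl","rb"))
for k,P,m in(("d",[(319,208),(458,204),(457,334),(326,338)],(388,204)),("t",[(340,219),(450,219),(448,323),(344,325)],(394,226))):
    X=np.array([ray(w[k],u/1.5,v/1.5,16) for u,v in P]); M=ray(w[k],m[0]/1.5,m[1]/1.5,16)
    c=X.mean(0); xa=(X[2]+X[3]-X[0]-X[1])[:2]; ya=(X[0]+X[3]-X[1]-X[2])[:2]
    print(k,c,"x",np.degrees(np.arctan2(xa[1],xa[0])),np.linalg.norm(xa)/2,"y",np.degrees(np.arctan2(ya[1],ya[0])),np.linalg.norm(ya)/2,"mark",M-c)
    # segmentation
    img=cv2.cvtColor(w[k]["color"],cv2.COLOR_RGB2HSV); u0,v0=np.array(P).mean(0)/1.5
    if k=="d": mask=(img[...,2]<60).astype(np.uint8)   # black floor
    else: mask=((img[...,1]<60)&(img[...,2]>100)).astype(np.uint8)
    R=np.zeros_like(mask); a=int(v0)-50;b=int(u0)-50; R[a:a+100,b:b+100]=mask[a:a+100,b:b+100]
    n,l,s,ce=cv2.connectedComponentsWithStats(R); i=1+np.argmax(s[1:,4]); print(s[i])
    pts=np.argwhere(l==i)[:,::-1]; h=cv2.convexHull(pts.astype(np.float32))[:,0]
    z=4 if k=="d" else 16
    W=np.array([ray(w[k],u,v,z)[:2] for u,v in h],np.float32); print(cv2.minAreaRect(W))
```

```text
d [523.9485 199.839   16.    ] x 1.4563682600147008 103.04797751546106 y -88.20405806975346 103.6376779778953 mark [-52.9697  -1.6218   0.    ]
[ 222  144   75   72 4950]
((524.797607421875, 198.890869140625), (87.1900405883789, 87.5182113647461), 0.4812477231025696)
t [ 510.9484 -187.9336   16.    ] x -11.108893113852716 83.12190476138146 y -101.36533407829702 82.03101720139294 mark [-35.8289   6.2231   0.    ]
[ 225  145   75   73 1932]
((510.62896728515625, -189.1866455078125), (83.84420013427734, 85.26331329345703), 78.58788299560547)
```

Run:
```python
from h import *
import pickle
w=pickle.load(open("w.pkl","rb"))["d"]
for s in(-1,0,1):
    print(proj(w,np.array([505,195+s*42.7,243]))*1.5)
t=cams.read_camera("top"); img=cv2.cvtColor(t["color"],cv2.COLOR_RGB2HSV)
for k,b,z in(("d",(165,215,55,60),4),("t",(330,222,50,52),16)):
    m=np.zeros(img.shape[:2],np.uint8);x,y,ww,hh=b;s=(slice(y,y+hh),slice(x,x+ww))
    m[s]=((img[...,2]<70) if k=="d" else (img[...,1]<60)&(img[...,2]>130))[s]
    n,l,st,_=cv2.connectedComponentsWithStats(m);i=1+np.argmax(st[1:,4]);h=cv2.convexHull(np.argwhere(l==i)[:,::-1].astype(np.float32))[:,0]
    print(k,st[i],cv2.minAreaRect(np.array([ray(t,u,v,z)[:2] for u,v in h],np.float32)))
```

```text
[239.5205 402.742 ]
[380.3408 402.8163]
[521.1276 402.8905]
d [ 174  226   36   37 1294] ((524.2259521484375, 196.49488830566406), (85.85856628417969, 84.46135711669922), 0.5751241445541382)
t [335 228  42  38 475] ((511.92681884765625, -191.59268188476562), (83.98579406738281, 84.01078796386719), 78.27595520019531)
```

Two checks agree: the wrist picture corrected for the finger midpoint (2.2 mm in y), and the top view. The timer is at (510.8,-191.5) with yaw -11.6°, and the dock at (524.4,196.6) with yaw 0.6°. Next is the grasp.

Run:
```python
from h import *
T=np.array([510.8,-191.5]);O=down(np.radians(90-11.6))
manip.reach([*T,120],O)
eoat.gripper_to(76,30)
print(get_obs()["width"],get_obs()["contact_force"])
manip.move_l([*T,35],v=120)
hit=manip.move_l([*T,4],v=20,contact_N=3)
o=get_obs();print(hit,o["position"],o["contact_force"],o["width"])
```

```text
76.16772645059335 [-0.4452 -0.5226  0.2436]
True [ 510.7868 -191.4882    6.3831] [ 0.154  -0.3261  7.3383] 76.12415699842252
```

Run:
```python
from h import *
T=np.array([510.8,-191.5])
manip.move_l([*T,11.3],v=50)
eoat.gripper_to(55,50)
o=get_obs();print(o["width"],o["finger_force"],o["contact_force"],o["time_s"])
manip.move_l([*T,80],v=100)
o=get_obs();print(o["width"],o["finger_force"],o["contact_force"],o["position"])
manip.reach([430,0,110],down(np.radians(88)))
O=down(np.radians(90.6))
manip.reach([524.4,196.6,80],O)
snap("wrist","pics/h.png",1.3)
o=get_obs();print(o["width"],o["finger_force"],o["contact_force"],o["time_s"])
```

```text
63.56638449735712 51.911686062812805 [-1.9175  1.1923 12.2449] 7.45
63.28498350206506 55.37611484527588 [-0.2256  0.3056 -3.7577] [ 510.4547 -191.3689   79.4901]
63.18443449699486 55.37589132785797 [-1.5678 -0.2289 -2.6317] 10.0667
```

View pics/h.png

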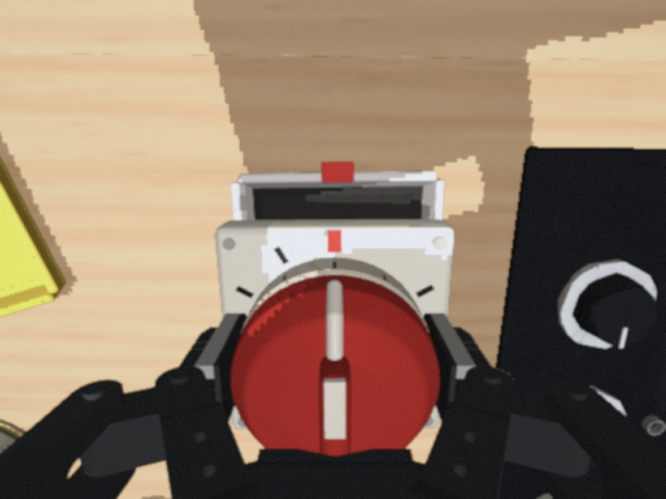

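The timer is held level and square to the dock. Its zero mark at (334,240) lines up with the dock's red mark at (337,172). I'll lower it with contact stop.

Run:
```python
from h import *
D=[524.4,196.6]
manip.move_l([*D,35],v=100)
hit=manip.move_l([*D,14],v=20,contact_N=6)
o=get_obs();print(hit,o["position"],o["contact_force"],o["moment"])
```

```text
True [524.2941 196.5513  15.7246] [-1.5076 -0.8289  9.2511] [ 0.0313  0.197  -0.0797]
```

Run:
```python
from h import *
import pickle
D=[524.4,196.6]
eoat.gripper_to(78); manip.dwell(0.4)
o=get_obs();print(o["finger_force"],o["contact_force"])
manip.move_l([*D,120],v=150)
manip.move_l([494,196.6,170],v=150)
pickle.dump(snap("wrist","pics/p.png",1.5),open("p.pkl","wb"));print(get_obs()["time_s"])
```

```text
0.0 [-0.1988 -0.0306 -0.3011]
13.7
```

View pics/p.png

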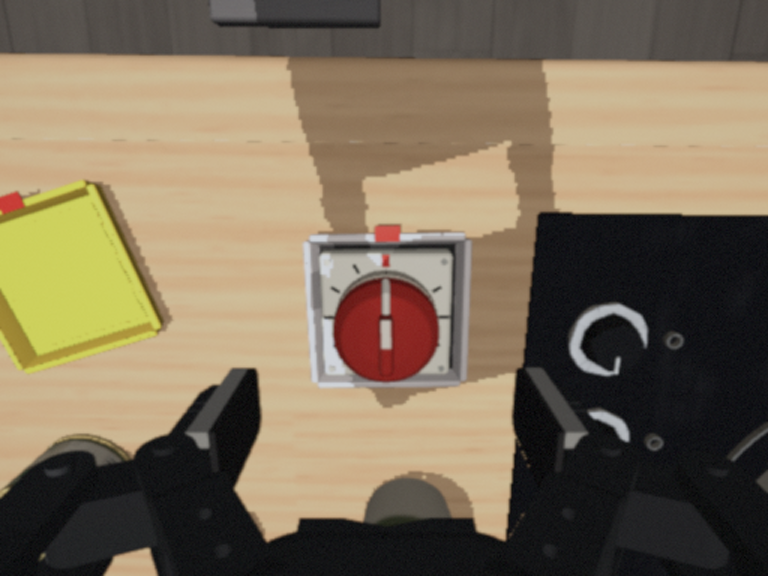

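The timer is seated square in the dock: zero mark at (386,260), under the dock's red mark at (388,233), and the pointer still at zero. Now I'll pinch the grip bar and wind.

Run:
```python
from h import *
D=[524.3,196.6]
O=down(np.radians(-89.4))
manip.reach([*D,110],O); eoat.gripper_to(30,40)
hit=manip.move_l([*D,65],v=40,contact_N=4)
o=get_obs();print(hit,o["position"],o["joint_pos"],o["contact_force"])
eoat.gripper_to(4,40)
o=get_obs();print(o["width"],o["finger_force"],o["contact_force"],o["time_s"])
q0=np.array(o["joint_pos"])
N=18
for i in range(1,N+1):
    q=q0.copy();q[5]-=2.12*i/N; manip.move_joints(q)
    o=get_obs()
    if i%3==0: print(i,q0[5]-o["joint_pos"][5],o["contact_force"],o["moment"][2],o["width"],o["time_s"])
snap("wrist","pics/r.png",1.3)
```

```text
False [524.4563 196.6416  65.2288] [0.2521 0.6184 1.6737 0.     0.8492 1.8124] [-0.2861  0.084  -0.1053]
6.629221039455521 41.94523751735687 [-1.4814 -0.8286  5.3694] 18.5667
3 0.3468974943788363 [-0.6309 -1.0667  2.7133] -0.019687174970185933 6.553790883475935 19.3167
6 0.6994640453642378 [ 0.5687 -0.8743  3.9508] -0.025154546934223292 6.3109207222858235 20.0667
9 1.052845273738301 [0.429  0.5367 3.5812] 0.19324965125822516 6.2042451862009536 20.8167
12 1.4060875645511803 [ 3.021  -1.0357  2.6286] 0.02079015585485283 6.282037347175566 21.5667
15 1.7594309463077846 [3.272  0.1498 2.139 ] -0.05108796229272142 6.257563186303716 22.3167
18 2.112739980885046 [3.2822 0.996  4.2474] 0.03638334901297062 6.241959629257631 23.0667
```

View pics/r.png

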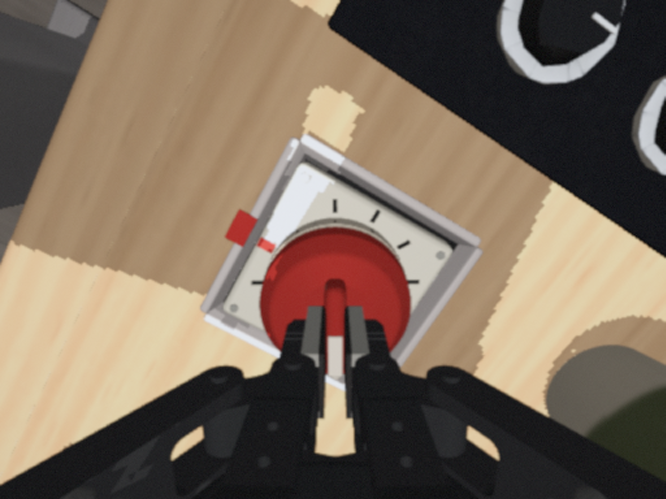

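The dial follows the gripper: the bar stays aligned with the fingers at (335,330), and the pointer is now at about mark 4, on the far side. The timer is still in the dock, with the zero mark beside the red mark at (245,230). I'll wind on to 2.64, release and look.

Run:
```python
from h import *
import pickle
q0=np.array(get_obs()["joint_pos"])
for i in range(1,6):
    q=q0.copy();q[5]-=0.53*i/5; manip.move_joints(q)
manip.dwell(.2)
o=get_obs();print(o["joint_pos"][5],o["moment"][2],o["contact_force"])
eoat.gripper_to(30)
p=o["position"]; manip.move_l([p[0],p[1],130],v=100)
manip.reach([480,196.6,180],down(np.radians(90)))
pickle.dump(snap("wrist","pics/f.png",1.5),open("f.pkl","wb"));print(get_obs()["time_s"],get_obs()["contact_force"])
```

```text
-0.8270198907033605 -0.10029682434617808 [4.3517 1.8508 5.1582]
26.3083 [-0.4575  0.0689 -0.3008]
```

View pics/f.png

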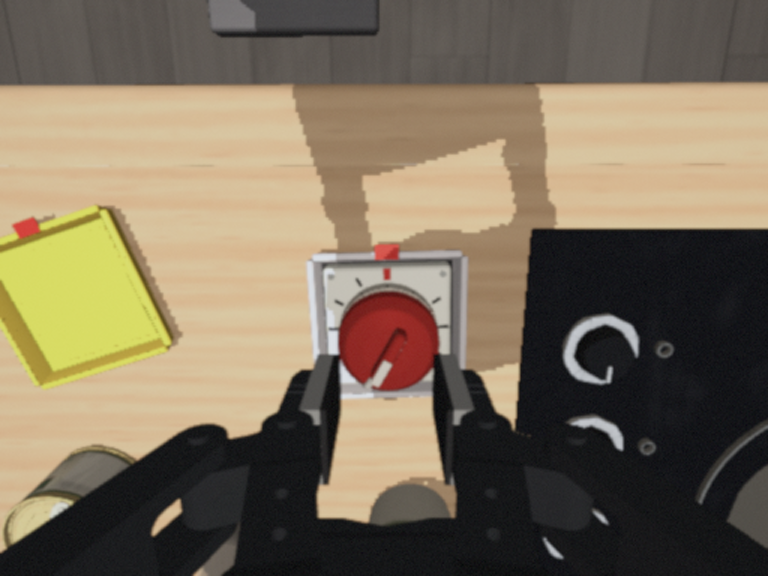

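The bar runs from (403,332) to the pointer end at (372,388). That is about 150° anticlockwise from the zero mark at (387,273), which is mark 5. The timer is seated and nothing is touching it, so I'll hand in.

```bash
python3 -c "
from station import *
manip.dwell(.3);print(job.finish_job())"
```

```text
the job is handed in; nothing more can be done
None
```

The timer stands in its dock with its zero mark on the red-mark side, the dial reads about 150° (fifth mark) in the last picture, and the job is handed in; the judge's verdict was not shown.

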